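Uncap the tall board-cleaner bottle

TASK

Lift the loose cap straight off the tall, slim spray bottle on the desk, lower it into the low round wooden dish and let go of it there, so that it stands upright, open end down, on the bottom of the dish; do not drop it in. Leave the tall bottle standing where it is, and leave the short, stout bottle alone.

Things in the scene. Friction and masses are not known exactly. Their poses are not given: they have to be found in the camera images.
- cap: Plain grey plastic overcap on the tall bottle: an upright cup turned upside down, outside diameter 44 mm, height 60 mm, closed flat top, open below (wall 3.5 mm, top 4 mm thick), about 20 g. It sits loosely (3.5 mm play all round) over the bottle's pump, its rim on the bottle's shoulder; nothing holds it. Origin: centre of the open lower rim; z points up through the closed top, 60 mm above the origin. Any yaw can be gripped.
- tall_bottle: The tall, slim round spray bottle, white plastic with a pale blue label band, loose on the desk: body diameter 54 mm, flat shoulder 110 mm above the desk; on it a pump (up to 30 mm in diameter, its top 152 mm above the desk) hidden under the cap. With the cap on it is 170 mm high. About 250 g. Origin: centre of its underside; z up.
- dish: Low round open dish of brown wood, fixed to the desk, the holder for the cap: outside diameter 90 mm, inside diameter 76 mm, rim 24 mm above the desk, inner floor 6 mm above the desk (well 18 mm deep). Origin: centre of its underside, on the desk; z up.
- short_bottle: Bystander, to be left alone: a short, stout bottle of the same white plastic and label, body diameter 72 mm, shoulder at 68 mm, with the same kind of 44 mm grey cap, screwed tight; 128 mm high in all, loose on the desk, about 300 g. Origin: centre of its underside; z up. The dish and the two bottles change places from start to start, at least 120 mm apart; markers up to 16 mm high lie between them.
Not all that is in view belongs to the job. There is more than one size of the cap; the job needs the smallest.

How it is judged:
On the way, in this order (a step that is already met when the one before it is completed fails the run):
1. the cap is lifted clear of the tall bottle's pump (rim more than 155 mm above the bottle's underside), the bottle standing (z of cap in the frame of tall_bottle above 0.155 m and angle between tall_bottle's own z axis and vertical below 0.2 rad), for 0.1 s.
2. the cap, still held by the fingers, is lowered into the dish (rim less than 30 mm above the dish's underside, within 20 mm of its middle) (contact force between the fingers and cap above 0.3 N and z of cap in the frame of dish below 0.03 m and horizontal distance between cap and dish below 0.02 m), for 0.04 s.
At the end, for the whole second after the job is handed in: The cap stands on the floor of the dish, closed end up, within 10 degrees of upright, its axis within 20 mm of the dish's middle, released and at rest; the tall bottle stands upright within 50 mm of where it was, and the short bottle stands within 30 mm of where it was (horizontal distance between cap and dish below 0.02 m and z of cap in the frame of dish between 0.002 and 0.011 m and angle between cap's own z axis and vertical below 0.17 rad and linear speed of cap below 0.02 m/s and angle between each of tall_bottle, short_bottle's own z axis and vertical below 0.1 rad and distance of tall_bottle from where it was at the start of the episode below 0.05 m and distance of short_bottle from where it was at the start of the episode below 0.03 m); the robot touches nothing.
It fails at once if the tall bottle is knocked over (tilted more than 30 degrees) (angle between tall_bottle's own z axis and vertical above 0.52 rad).
It fails at once if the short bottle is moved more than 30 mm (distance of short_bottle from where it was at the start of the episode above 0.03 m).
It also fails if it takes over 35 s, if anything falls off the work surface, if the arm or the gripper's body presses on something with over 40 N, if the wrist force passes 120 N, or if a joint passes its speed limit or range.

ROBOT

A 6-joint arm with a two-finger parallel gripper is mounted at the origin on the work surface. World frame = base frame: x ahead of the robot, y to its left, z up, the work surface at z = 0. Lengths are in m, angles in rad, forces in N, time in s.
With the tool pointing down it reaches from about 0.225 to 0.875 m from the base axis. Payload 3.4 kg.
Tool frame: the origin (TCP) lies at the very end of the fingers, on their centre line; the grasp point (between the pads) lies 19 mm behind it (grip_depth is the distance from the TCP to the grasp point, in m); x points along the fingers, z is the direction in which the jaws open and shut, and the axes are right-handed (so a half turn about x gives the same grasp; the last joint's range is limited). The gripper opens to 85 mm and grips with 20 to 120 N. Pads are 22 mm wide; open, the fingers measure 114 mm over their backs; the gripper's body (76 mm by 85 mm) begins 54 mm behind the grasp point. The pads swing forward as they close: fully open they stand 13 mm farther back than shut.
Start: joints at [1.135, 0.276, 1.505, -0, 1.361, -0.121], TCP at [0.178, 0.547, 0.231] pointing down, gripper open.
Joint ranges: [-2.89, 2.89], [-0.75, 2.08], [0.22, 2.7], [-1.18, 4.32], [0.11, 2.71], [-2.7, 2.7]. Speed limits (rad/s): [2.57, 2.57, 3.14, 3.14, 3.14, 3.14].

INTERFACE

Orientations are given as a unit quaternion [w, x, y, z].
In Python, from rig import get_state, get_image, sign_off, grip_depth gives the robot as it stands. The module is installed in compiled form; this text tells all that it offers.
- The arm moves only by the tool arm_command, never from a script. Its argument "series" is a list of rows, each an object with "dp": the shift along the tool's x, y, z scaled (see below), a list of three; "angular": the turn, a rotation vector about the tool's x, y, z scaled (see below), a list of three; "gripper": the finger opening in mm, from 0 to 85.4. A call has exactly 8 rows; each row shifts and turns the pose as measured when the row begins, along the tool's axes as they then stand; what a row does not reach is not made up. The controller multiplies each number of a shift by 0.12 m and each number of a turn by 90 degrees. A row lasts 1/8 s, in which the tool goes at most 62.5 mm and 10.7 degrees, less where a joint would pass 70% of its speed; a pose out of reach is approached as far as the arm can. A call with a number of a shift or a turn outside -1 to 1 is refused whole. A call with a gripper value outside its range is refused whole. The fingers move at their own pace and stop on an object; "grip_force" is the grip in N (left out, the last holds). Time passes only in rows, so rows that do not move let the fingers close, or fill a call up. It gives the time, the measured TCP pose, the force and the opening at its end, in the units of the state.
- get_state(): the state, without advancing time (a new reading comes with each control period).
- get_image(name): name is "scene" or "top"; returns a dict with "image" (480x640x3 uint8, blue, green, red), "depth" (480x640 float32, m along the optical axis (not along the pixel's ray), 0 where there is no reading), "mtx" (3x3 intrinsics, pixels), "view" (4x4, takes a point from world to camera coordinates). Camera axes: x right, y up, looking along -z (the intrinsics and any distortion apply to the point x, -y, -z); pixel columns grow to the right and rows downward; lengths in m; the calibration is good to about 2 mm. A picture is of the moment at which its call begins.
- sign_off(): hands the job in, once; it reports no verdict.
The state is a dict: "clock": time; "qpos": joint angles; "qd": joint speeds; "effort": joint torques, N m; "position": TCP position; "ee_rot": TCP orientation; "contact_force": force on the tool from outside, world axes, zero at the start; "moment": the same for the moment, N m; "width": finger opening in m.
Only numpy, scipy, OpenCV 4.12 (cv2) and the standard library are available. Lean on these libraries where they do the work, as an engineer would, in place of code of your own. Each camera call takes 0.05 s, during which the arm holds its last target. There are 200 camera calls.

## Working session

There is one attempt and no reset: what is moved stays moved. The work goes in short steps, Python scripts to look and compute and a tool call to move; the robot and the scene stay as the last step left them, time stands still between calls to the robot, and variables do not carry over. Pictures are saved under pics/ and viewed, about 8 in all and at most 12, crops included, and the job is handed in when it is done.

Besides the shell and the picture viewer there is one more tool, called after "Call:" as name(argument=value, ...) on one line, values as JSON. arm_command: Moves the arm, as the interface text tells. Its arguments: {"type":"object","properties":{"series":{"type":"array","items":{"type":"object","properties":{"dp":{"type":"array","items":{"type":"number"}},"angular":{"type":"array","items":{"type":"number"}},"gripper":{"type":"number"}}}},"grip_force":{"type":"number"}},"required":["series"]}

```bash
mkdir -p pics; cat > h.py <<'E'
import numpy as np, cv2
from rig import *
def cloud(d):
    K=np.array(d["mtx"]);V=np.array(d["view"]);Z=d["depth"]
    v,u=np.mgrid[0:480,0:640]
    c=np.stack([(u-K[0,2])/K[0,0]*Z,-(v-K[1,2])/K[1,1]*Z,-Z],-1)
    W=(c-V[:3,3])@V[:3,:3]
    W[Z<=0]=np.nan
    return W
E
python3 - <<'E'
from h import *
for n in("scene","top"):
    d=get_image(n);cv2.imwrite(f"pics/{n}0.png",d["image"]);np.savez(f"{n}0.npz",**d)
s=get_state();print({k:np.round(v,4).tolist() for k,v in s.items()},grip_depth)
E
```

```text
{'clock': 0.1, 'qpos': [1.135, 0.2765, 1.506, 0.0, 1.3608, -0.121], 'qd': [-0.0003, -0.002, -0.0016, -0.0007, -0.0017, 0.0006], 'effort': [0.0034, -41.77, -24.6405, -0.0, 0.0059, 0.0001], 'position': [0.1778, 0.5463, 0.2305], 'ee_rot': [0.5717, -0.4157, 0.5727, 0.4151], 'contact_force': [0.5563, 0.0033, -0.369], 'moment': [-0.0421, -0.0248, -0.0353], 'width': 0.0853} 0.0187
```

View pics/scene0.png

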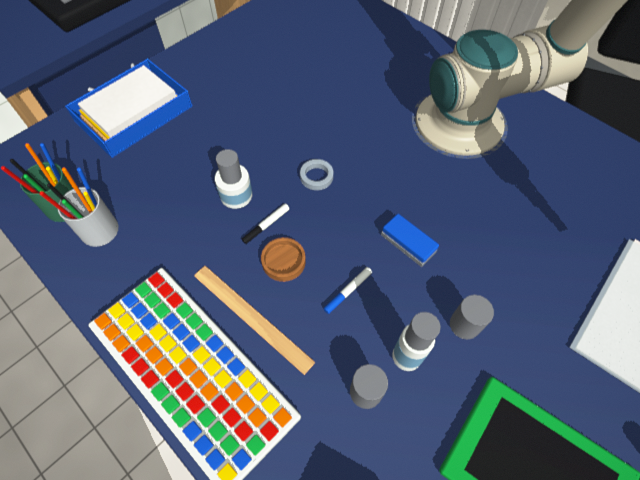

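View pics/top0.png

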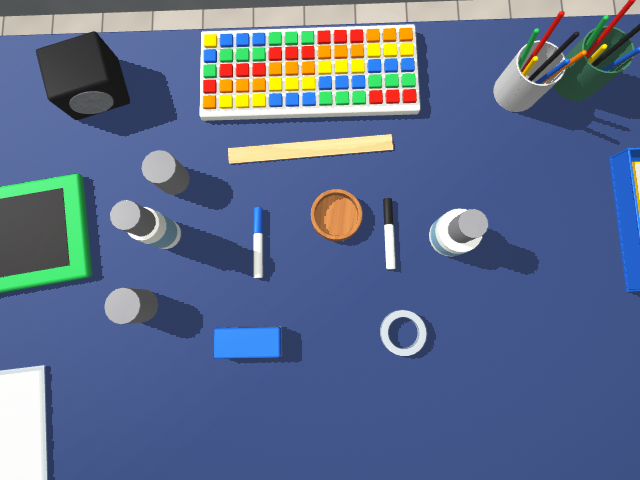

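Scene view: the candidate grey caps are the bottle caps at (425,328) and (228,162), plus loose bigger cups at (370,385) and (472,316). The bottle at (415,340) looks like the slim, tall one; the one at (233,180) looks stout. The dish is at (283,258), and in the top view at (336,215). Next I check this by measuring heights and diameters.

```bash
python3 - <<'E'
from h import *
T=np.load("top0.npz");S=np.load("scene0.npz")
for nm,d,pts in(("top",T,dict(tall=(126,215),cupA=(159,167),cupB=(124,306),short=(471,224),dishfloor=(337,215),desk=(320,290))),("scene",S,dict(tall=(427,322),cupA=(371,374),cupB=(478,306),short=(228,156),dishfloor=(283,260),desk=(330,220)))):
    W=cloud(d);print(nm,"cam",np.round(-d["view"][:3,:3].T@d["view"][:3,3],3))
    for k,(u,v) in pts.items():
        w=W[v,u];r=''
        if 'd' not in k:
            m=(abs(W[...,2]-w[2])<.006)&(np.hypot(W[...,0]-w[0],W[...,1]-w[1])<.06)
            (cx,cy),R=cv2.minEnclosingCircle(W[m][:,:2].astype(np.float32));r=(round(cx,4),round(cy,4),'diam',round(2*R,4),m.sum())
        print(k,np.round(w,4),r)
    # dish rim
    w=W[pts['dishfloor'][1],pts['dishfloor'][0]]
    m=(W[...,2]>.019)&(W[...,2]<.03)&(np.hypot(W[...,0]-w[0],W[...,1]-w[1])<.07)
    print('dish rim',cv2.minEnclosingCircle(W[m][:,:2].astype(np.float32)),np.nanmedian(W[m][:,2]),m.sum())
im=T["image"][130:340,90:200];cv2.imwrite("pics/crop.png",cv2.resize(im,None,fx=2.8,fy=2.8))
from scipy.spatial.transform import Rotation as Ro
q=get_state()["ee_rot"];print(np.round(Ro.from_quat(np.roll(q,-1)).as_matrix(),3))
E
```

```text
top cam [0.419 0.003 0.781]
tall [0.5494 0.277  0.1695] (0.55, 0.2787, 'diam', 0.0445, np.int64(760))
cupA [0.6479 0.2664 0.0783] (0.6496, 0.2677, 'diam', 0.0585, np.int64(923))
cupB [0.423  0.3148 0.0782] (0.4238, 0.3183, 'diam', 0.0584, np.int64(1057))
short [ 0.5314 -0.2196  0.1255] (0.5328, -0.2211, 'diam', 0.0447, np.int64(714))
dishfloor [ 0.5736 -0.0265  0.0084] 
desk [ 0.4434  0.0067 -0.0017] 
dish rim ((0.5731959939002991, -0.02410258911550045), 0.04519800469279289) 0.02294591853046155 615
scene cam [0.836 0.326 0.823]
tall [0.5464 0.2784 0.1716] (0.551, 0.2797, 'diam', 0.045, np.int64(630))
cupA [0.6399 0.2621 0.0769] (0.6504, 0.2694, 'diam', 0.0579, np.int64(1000))
cupB [0.4185 0.3166 0.0787] (0.4248, 0.3184, 'diam', 0.0592, np.int64(817))
short [ 0.5306 -0.2203  0.1285] (0.5367, -0.2209, 'diam', 0.0468, np.int64(314))
dishfloor [ 0.5748 -0.0237  0.0069] 
desk [ 0.4324 -0.0272 -0.0029] 
dish rim ((0.574246883392334, -0.0227255467325449), 0.046067751944065094) 0.022404413103858586 434
[[-0.001 -0.951  0.31 ]
 [-0.002  0.31   0.951]
 [-1.     0.    -0.002]]
```

View pics/crop.png

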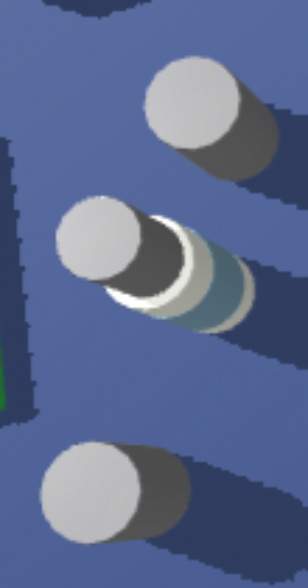

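The crop shows the bottle cap at about (100,240), clearly smaller than the two loose cups at (193,102) and (90,492). Measured: cap diameter 44.5 mm, top at 170 mm, axis (0.5505, 0.279). The cups are 58 mm across. The short bottle's top is at 127 mm. The dish is at (0.574, -0.0235), with its rim at about 23 mm. All of this fits the description.

Tool axes: x is down, y is (-0.951, 0.31), z is (0.31, 0.951). Required shift: y -0.437, z -0.139.

Call:
arm_command(series=[{"dp": [0,-0.45,-0.143],"angular": [0,0,0],"gripper": 85},{"dp": [0,-0.45,-0.143],"angular": [0,0,0],"gripper": 85},{"dp": [0,-0.45,-0.143],"angular": [0,0,0],"gripper": 85},{"dp": [0,-0.45,-0.143],"angular": [0,0,0],"gripper": 85},{"dp": [0,-0.45,-0.143],"angular": [0,0,0],"gripper": 85},{"dp": [0,-0.45,-0.143],"angular": [0,0,0],"gripper": 85},{"dp": [0,-0.45,-0.143],"angular": [0,0,0],"gripper": 85},{"dp": [0,0,0],"angular": [0,0,0],"gripper": 85}], grip_force=25)

```text
clock: 1.1
position: [0.5088, 0.309, 0.2259]
ee_rot: [0.569, -0.417, 0.573, 0.416]
contact_force: [-0.3, 0.4, -0.6]
width: 0.0849
```

```bash
cat > to.py <<'E'
import sys
from h import *
from scipy.spatial.transform import Rotation as Ro
def to(g):
    s=get_state();R=Ro.from_quat(np.roll(s["ee_rot"],-1))
    M=R.as_matrix()
    x=np.array([0,0,-1.]);z=M[:,2]*[1,1,0];z/=np.linalg.norm(z);D=np.stack([x,np.cross(z,x),z],1)
    print("t",round(s["clock"],2),"pos",np.round(s["position"],4),"w",round(s["width"],4),"F",np.round(s["contact_force"],1),"q",np.round(s["qpos"],2))
    print("dp units",np.round(M.T@(np.array(g)-s["position"])/.12,3),"ang units",np.round(Ro.from_matrix(M.T@D).as_rotvec()/(np.pi/2),4))
to([float(a) for a in sys.argv[1:4]])
E
python3 to.py 0.5505 0.279 0.231
```

```text
t 1.1 pos [0.5088 0.309  0.2259] w 0.0849 F [-0.3  0.4 -0.6] q [ 0.43  0.31  1.46 -0.    1.37 -0.83]
dp units [-0.043 -0.407 -0.132] ang units [-0.     -0.0032 -0.0021]
```

Call:
arm_command(series=[{"dp": [0,-0.25,-0.08],"angular": [0,0,0],"gripper": 85},{"dp": [0,-0.15,-0.05],"angular": [0,-0.003,-0.002],"gripper": 85},{"dp": [0,-0.05,-0.015],"angular": [0,0,0],"gripper": 85},{"dp": [0,0,0],"angular": [0,0,0],"gripper": 85},{"dp": [0,0,0],"angular": [0,0,0],"gripper": 85},{"dp": [0,0,0],"angular": [0,0,0],"gripper": 85},{"dp": [0,0,0],"angular": [0,0,0],"gripper": 85},{"dp": [0,0,0],"angular": [0,0,0],"gripper": 85}])

```text
clock: 2.1
position: [0.5501, 0.279, 0.2249]
ee_rot: [0.569, -0.415, 0.572, 0.42]
contact_force: [0.7, 0.5, -0.5]
width: 0.0851
```

```bash
python3 to.py 0.5505 0.279 0.134
```

```text
t 2.1 pos [0.5501 0.279  0.2249] w 0.0851 F [ 0.7  0.5 -0.5] q [ 0.35  0.35  1.42  0.    1.38 -0.91]
dp units [ 0.757 -0.009  0.001] ang units [ 0.      0.0001 -0.005 ]
```

Call:
arm_command(series=[{"dp": [0.2,0,0],"angular": [0,0,-0.005],"gripper": 85},{"dp": [0.2,0,0],"angular": [0,0,0],"gripper": 85},{"dp": [0.2,0,0],"angular": [0,0,0],"gripper": 85},{"dp": [0.15,0,0],"angular": [0,0,0],"gripper": 85},{"dp": [0.08,0,0],"angular": [0,0,0],"gripper": 85},{"dp": [0.03,0,0],"angular": [0,0,0],"gripper": 85},{"dp": [0,0,0],"angular": [0,0,0],"gripper": 85},{"dp": [0,0,0],"angular": [0,0,0],"gripper": 85}])

```text
clock: 3.1
position: [0.5518, 0.2802, 0.1214]
ee_rot: [0.573, -0.418, 0.568, 0.417]
contact_force: [0.1, 0.5, -0.4]
width: 0.0847
```

```bash
python3 to.py 0.5505 0.279 0.134
```

```text
t 3.1 pos [0.5518 0.2802 0.1214] w 0.0847 F [ 0.1  0.5 -0.4] q [ 0.36  0.41  1.58  0.    1.14 -0.91]
dp units [-0.105  0.007 -0.013] ang units [-0.      0.0025  0.0031]
```

Call:
arm_command(series=[{"dp": [-0.06,0.007,-0.013],"angular": [0,0,0],"gripper": 85},{"dp": [-0.04,0,0],"angular": [0,0,0],"gripper": 85},{"dp": [0,0,0],"angular": [0,0.002,0.003],"gripper": 85},{"dp": [0,0,0],"angular": [0,0,0],"gripper": 60},{"dp": [0,0,0],"angular": [0,0,0],"gripper": 50},{"dp": [0,0,0],"angular": [0,0,0],"gripper": 48},{"dp": [0,0,0],"angular": [0,0,0],"gripper": 48},{"dp": [0,0,0],"angular": [0,0,0],"gripper": 48}])

```text
clock: 4.1
position: [0.551, 0.2791, 0.1357]
ee_rot: [0.571, -0.418, 0.569, 0.418]
contact_force: [-0.2, -0.8, 0.4]
width: 0.0481
```

```bash
python3 to.py 0.5505 0.279 0.134; python3 - <<'E'
from h import *
a=get_image("scene")["image"][250:410,340:500];b=get_image("top")["image"][150:310,60:220]
cv2.imwrite("pics/g1.png",cv2.resize(np.hstack([a,b]),None,fx=2.5,fy=2.5))
E
```

```text
t 4.1 pos [0.551  0.2791 0.1357] w 0.0481 F [-0.2 -0.8  0.4] q [ 0.36  0.4   1.56  0.    1.18 -0.91]
dp units [ 0.014  0.004 -0.002] ang units [-0.      0.0014  0.0012]
```

View pics/g1.png

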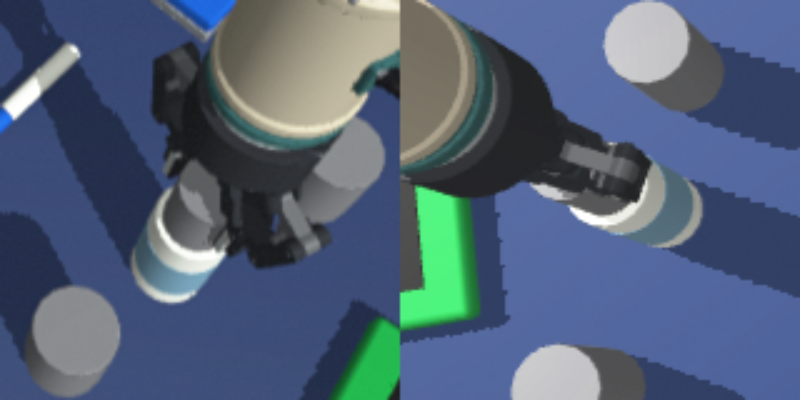

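The fingers (left half about (250,230), right half about (610,170)) stand either side of the cap, and the bottle is undisturbed. Next: close, then check the opening.

Call:
arm_command(series=[{"dp": [0,0,0],"angular": [0,0,0],"gripper": 40},{"dp": [0,0,0],"angular": [0,0,0],"gripper": 36},{"dp": [0,0,0],"angular": [0,0,0],"gripper": 36},{"dp": [0,0,0],"angular": [0,0,0],"gripper": 36},{"dp": [-0.05,0,0],"angular": [0,0,0],"gripper": 36},{"dp": [-0.05,0,0],"angular": [0,0,0],"gripper": 36},{"dp": [-0.05,0,0],"angular": [0,0,0],"gripper": 36},{"dp": [0,0,0],"angular": [0,0,0],"gripper": 36}], grip_force=25)

```text
clock: 5.2
position: [0.5513, 0.2792, 0.1555]
ee_rot: [0.572, -0.418, 0.569, 0.418]
contact_force: [0.1, -0.4, -0.0]
width: 0.0429
```

```bash
python3 to.py 0.551 0.279 0.225
```

```text
t 5.2 pos [0.5513 0.2792 0.1555] w 0.0429 F [ 0.1 -0.4 -0. ] q [ 0.36  0.39  1.53  0.    1.22 -0.91]
dp units [-0.58  -0.    -0.001] ang units [-0.      0.0018  0.0017]
```

Opening is 43 mm, so the cap is held. Continuing straight up.

Call:
arm_command(series=[{"dp": [-0.12,0,0],"angular": [0,0.002,0.002],"gripper": 36},{"dp": [-0.12,0,0],"angular": [0,0,0],"gripper": 36},{"dp": [-0.12,0,0],"angular": [0,0,0],"gripper": 36},{"dp": [-0.12,0,0],"angular": [0,0,0],"gripper": 36},{"dp": [-0.1,0,0],"angular": [0,0,0],"gripper": 36},{"dp": [-0.05,0,0],"angular": [0,0,0],"gripper": 36},{"dp": [0,0,0],"angular": [0,0,0],"gripper": 36},{"dp": [0,0,0],"angular": [0,0,0],"gripper": 36}])

```text
clock: 6.2
position: [0.5507, 0.279, 0.2349]
ee_rot: [0.57, -0.418, 0.571, 0.418]
contact_force: [-0.1, 0.2, -1.4]
width: 0.0426
```

```bash
python3 to.py 0.574 -0.0235 0.215; python3 - <<'E'
from h import *
a=get_image("scene")["image"][250:410,340:500];b=get_image("top")["image"][150:310,60:220]
cv2.imwrite("pics/g2.png",cv2.resize(np.hstack([a,b]),None,fx=2.5,fy=2.5))
E
```

```text
t 6.2 pos [0.5507 0.279  0.2349] w 0.0426 F [-0.1  0.2 -1.4] q [ 0.36  0.34  1.4   0.    1.4  -0.91]
dp units [ 0.167 -0.946 -2.344] ang units [-0.     -0.0007 -0.0009]
```

View pics/g2.png

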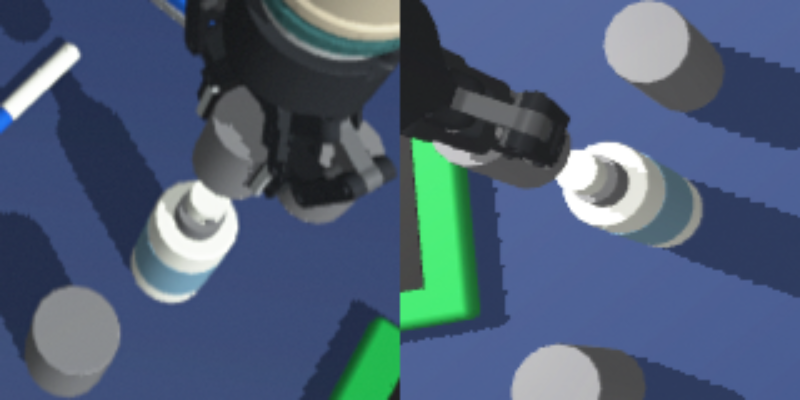

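The cap is in the fingers (left half about (230,150)), upright. The bottle stands in place with its pump exposed (left half about (205,205)). Moving to above the dish.

Call:
arm_command(series=[{"dp": [0,-0.1,-0.25],"angular": [0,0,0],"gripper": 36},{"dp": [0,-0.14,-0.35],"angular": [0,0,0],"gripper": 36},{"dp": [0,-0.14,-0.35],"angular": [0,0,0],"gripper": 36},{"dp": [0,-0.14,-0.35],"angular": [0,0,0],"gripper": 36},{"dp": [0,-0.14,-0.35],"angular": [0,0,0],"gripper": 36},{"dp": [0,-0.12,-0.3],"angular": [0,0,0],"gripper": 36},{"dp": [0,-0.06,-0.15],"angular": [0,0,0],"gripper": 36},{"dp": [0,0,0],"angular": [0,0,0],"gripper": 36}])

```text
clock: 7.3
position: [0.5706, 0.0019, 0.2307]
ee_rot: [0.568, -0.417, 0.572, 0.42]
contact_force: [-0.8, -0.4, -0.4]
width: 0.0428
```

```bash
python3 to.py 0.574 -0.0235 0.215
```

```text
t 7.3 pos [0.5706 0.0019 0.2307] w 0.0428 F [-0.8 -0.4 -0.4] q [-0.12  0.27  1.51 -0.    1.37 -1.39]
dp units [ 0.13  -0.091 -0.193] ang units [-0.     -0.0012 -0.0047]
```

Call:
arm_command(series=[{"dp": [0.05,-0.05,-0.11],"angular": [0,0,0],"gripper": 36},{"dp": [0.05,-0.035,-0.07],"angular": [0,-0.001,-0.004],"gripper": 36},{"dp": [0.15,0,0],"angular": [0,0,0],"gripper": 36},{"dp": [0.15,0,0],"angular": [0,0,0],"gripper": 36},{"dp": [0.1,0,0],"angular": [0,0,0],"gripper": 36},{"dp": [0.05,0,0],"angular": [0,0,0],"gripper": 36},{"dp": [0,0,0],"angular": [0,0,0],"gripper": 36},{"dp": [0,0,0],"angular": [0,0,0],"gripper": 36}])

```text
clock: 8.3
position: [0.5742, -0.019, 0.1613]
ee_rot: [0.569, -0.42, 0.568, 0.421]
contact_force: [-0.1, 0.4, 0.4]
width: 0.0427
```

```bash
python3 to.py 0.574 -0.0235 0.06; python3 - <<'E'
from h import *
a=get_image("scene")["image"][170:310,210:350];b=get_image("top")["image"][140:280,260:400]
cv2.imwrite("pics/g3.png",cv2.resize(np.hstack([a,b]),None,fx=2.8,fy=2.8))
E
```

```text
t 8.3 pos [ 0.5742 -0.019   0.1613] w 0.0427 F [-0.1  0.4  0.4] q [-0.16  0.32  1.62  0.    1.2  -1.43]
dp units [ 0.844 -0.01  -0.038] ang units [ 0.      0.0013 -0.0004]
```

View pics/g3.png

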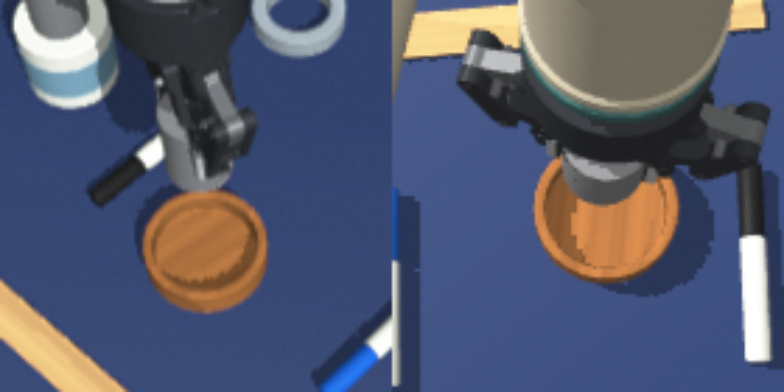

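The cap hangs upright above the dish (left half about (195,150), dish at (205,250)). When it stands on the floor, the TCP should be at about 0.032. Lowering to about 0.06.

Call:
arm_command(series=[{"dp": [0.15,-0.01,-0.038],"angular": [0,0,0],"gripper": 36},{"dp": [0.17,0,0],"angular": [0,0,0],"gripper": 36},{"dp": [0.15,0,0],"angular": [0,0,0],"gripper": 36},{"dp": [0.12,0,0],"angular": [0,0,0],"gripper": 36},{"dp": [0.08,0,0],"angular": [0,0,0],"gripper": 36},{"dp": [0.04,0,0],"angular": [0,0,0],"gripper": 36},{"dp": [0,0,0],"angular": [0,0,0],"gripper": 36},{"dp": [0,0,0],"angular": [0,0,0],"gripper": 36}])

```text
clock: 9.4
position: [0.5781, -0.0244, 0.0776]
ee_rot: [0.572, -0.422, 0.566, 0.418]
contact_force: [-0.5, 0.6, -1.0]
width: 0.0425
```

```bash
python3 to.py 0.574 -0.0235 0.033
```

```text
t 9.4 pos [ 0.5781 -0.0244  0.0776] w 0.0425 F [-0.5  0.6 -1. ] q [-0.16  0.4   1.73  0.    1.   -1.44]
dp units [ 0.372  0.038 -0.004] ang units [-0.      0.0022  0.006 ]
```

Call:
arm_command(series=[{"dp": [0,0.03,-0.004],"angular": [0,0.002,0.006],"gripper": 36},{"dp": [0.06,0,0],"angular": [0,0,0],"gripper": 36},{"dp": [0.06,0,0],"angular": [0,0,0],"gripper": 36},{"dp": [0.06,0,0],"angular": [0,0,0],"gripper": 36},{"dp": [0.05,0,0],"angular": [0,0,0],"gripper": 36},{"dp": [0.04,0,0],"angular": [0,0,0],"gripper": 36},{"dp": [0,0,0],"angular": [0,0,0],"gripper": 36},{"dp": [0,0,0],"angular": [0,0,0],"gripper": 36}])

```text
clock: 10.4
position: [0.5745, -0.0238, 0.0432]
ee_rot: [0.569, -0.42, 0.569, 0.42]
contact_force: [0.6, 0.4, -0.1]
width: 0.0427
```

```bash
python3 to.py 0.574 -0.0235 0.033
```

```text
t 10.4 pos [ 0.5745 -0.0238  0.0432] w 0.0427 F [ 0.6  0.4 -0.1] q [-0.16  0.44  1.77  0.    0.93 -1.44]
dp units [0.085 0.005 0.001] ang units [ 0.      0.0001 -0.    ]
```

Rim is about 17 mm above the desk and centred. Easing down.

Call:
arm_command(series=[{"dp": [0.03,0,0],"angular": [0,0,0],"gripper": 36},{"dp": [0.03,0,0],"angular": [0,0,0],"gripper": 36},{"dp": [0.02,0,0],"angular": [0,0,0],"gripper": 36},{"dp": [0,0,0],"angular": [0,0,0],"gripper": 36},{"dp": [0,0,0],"angular": [0,0,0],"gripper": 36},{"dp": [0,0,0],"angular": [0,0,0],"gripper": 36},{"dp": [0,0,0],"angular": [0,0,0],"gripper": 36},{"dp": [0,0,0],"angular": [0,0,0],"gripper": 36}])

```text
clock: 11.4
position: [0.5751, -0.0238, 0.0337]
ee_rot: [0.569, -0.421, 0.568, 0.42]
contact_force: [-0.1, -0.2, -0.7]
width: 0.0431
```

```bash
python3 to.py 0.574 -0.0235 0.032; python3 - <<'E'
from h import *
a=get_image("scene")["image"][190:330,210:350];b=get_image("top")["image"][140:280,260:400]
cv2.imwrite("pics/g4.png",cv2.resize(np.hstack([a,b]),None,fx=2.8,fy=2.8))
E
```

```text
t 11.4 pos [ 0.5751 -0.0238  0.0337] w 0.0431 F [-0.1 -0.2 -0.7] q [-0.16  0.45  1.78  0.    0.91 -1.44]
dp units [0.014 0.009 0.   ] ang units [-0.      0.0002  0.0009]
```

View pics/g4.png

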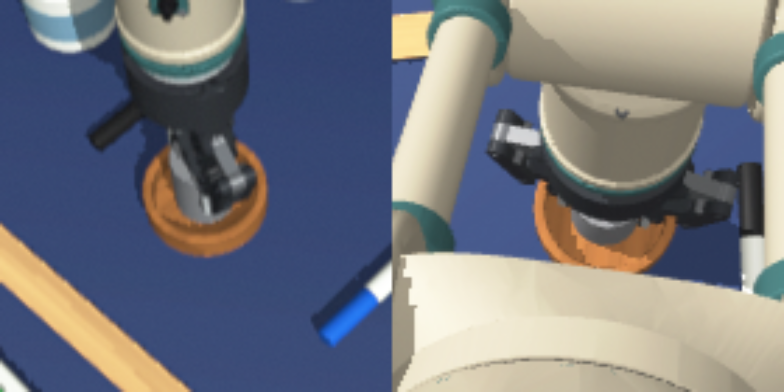

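The cap is inside the dish, upright and centred (left half about (200,195)). There is no floor contact yet, so I go down in small steps until the force rises.

Call:
arm_command(series=[{"dp": [0.012,0,0],"angular": [0,0,0],"gripper": 36},{"dp": [0,0,0],"angular": [0,0,0],"gripper": 36},{"dp": [0,0,0],"angular": [0,0,0],"gripper": 36},{"dp": [0,0,0],"angular": [0,0,0],"gripper": 36},{"dp": [0,0,0],"angular": [0,0,0],"gripper": 36},{"dp": [0,0,0],"angular": [0,0,0],"gripper": 36},{"dp": [0,0,0],"angular": [0,0,0],"gripper": 36},{"dp": [0,0,0],"angular": [0,0,0],"gripper": 36}])

```text
clock: 12.5
position: [0.5751, -0.0239, 0.0321]
ee_rot: [0.569, -0.421, 0.568, 0.42]
contact_force: [0.8, 0.1, -0.1]
width: 0.0427
```

Call:
arm_command(series=[{"dp": [0.008,0,0],"angular": [0,0,0],"gripper": 36},{"dp": [0,0,0],"angular": [0,0,0],"gripper": 36},{"dp": [0,0,0],"angular": [0,0,0],"gripper": 36},{"dp": [0.008,0,0],"angular": [0,0,0],"gripper": 36},{"dp": [0,0,0],"angular": [0,0,0],"gripper": 36},{"dp": [0,0,0],"angular": [0,0,0],"gripper": 36},{"dp": [0,0,0],"angular": [0,0,0],"gripper": 36},{"dp": [0,0,0],"angular": [0,0,0],"gripper": 36}])

```text
clock: 13.5
position: [0.5757, -0.0239, 0.0317]
ee_rot: [0.569, -0.421, 0.568, 0.42]
contact_force: [-0.2, 0.3, 2.4]
width: 0.0428
```

The force is now 2.4 N upward and the descent stopped at z 0.0317, which is the expected floor height. Releasing gently.

Call:
arm_command(series=[{"dp": [0,0,0],"angular": [0,0,0],"gripper": 46},{"dp": [0,0,0],"angular": [0,0,0],"gripper": 50},{"dp": [0,0,0],"angular": [0,0,0],"gripper": 55},{"dp": [0,0,0],"angular": [0,0,0],"gripper": 60},{"dp": [0,0,0],"angular": [0,0,0],"gripper": 65},{"dp": [0,0,0],"angular": [0,0,0],"gripper": 65},{"dp": [0,0,0],"angular": [0,0,0],"gripper": 65},{"dp": [0,0,0],"angular": [0,0,0],"gripper": 65}])

```text
clock: 14.5
position: [0.5754, -0.0238, 0.031]
ee_rot: [0.569, -0.421, 0.568, 0.42]
contact_force: [-1.0, -0.1, 0.6]
width: 0.0649
```

Call:
arm_command(series=[{"dp": [-0.08,0,0],"angular": [0,0,0],"gripper": 65},{"dp": [-0.12,0,0],"angular": [0,0,0],"gripper": 65},{"dp": [-0.15,0,0],"angular": [0,0,0],"gripper": 65},{"dp": [-0.2,0,0],"angular": [0,0,0],"gripper": 65},{"dp": [-0.2,0,0],"angular": [0,0,0],"gripper": 65},{"dp": [-0.2,0,0],"angular": [0,0,0],"gripper": 65},{"dp": [-0.1,0,0],"angular": [0,0,0],"gripper": 65},{"dp": [0,0,0],"angular": [0,0,0],"gripper": 65}])

```text
clock: 15.5
position: [0.5761, -0.0239, 0.1679]
ee_rot: [0.571, -0.422, 0.566, 0.418]
contact_force: [-0.4, -0.5, -0.4]
width: 0.065
```

Call:
arm_command(series=[{"dp": [-0.2,0.2,0],"angular": [0,0,0],"gripper": 65},{"dp": [-0.1,0.4,0],"angular": [0,0,0],"gripper": 65},{"dp": [0,0.4,0],"angular": [0,0,0],"gripper": 65},{"dp": [0,0.3,0],"angular": [0,0,0],"gripper": 65},{"dp": [0,0.1,0],"angular": [0,0,0],"gripper": 65},{"dp": [0,0,0],"angular": [0,0,0],"gripper": 65},{"dp": [0,0,0],"angular": [0,0,0],"gripper": 65},{"dp": [0,0,0],"angular": [0,0,0],"gripper": 65}])

```text
clock: 16.5
position: [0.412, 0.0259, 0.1989]
ee_rot: [0.57, -0.421, 0.568, 0.419]
contact_force: [0.5, 0.4, -0.3]
width: 0.0645
```

```bash
python3 - <<'E'
from h import *
d=get_image("scene");W=cloud(d);cv2.imwrite("pics/end.png",d["image"])
print(get_state()["clock"],get_state()["position"],np.abs(get_state()["qd"]).max())
def circ(W,c,z,r=.045,t=.006):
    m=(abs(W[...,2]-z)<t)&(np.hypot(W[...,0]-c[0],W[...,1]-c[1])<r)
    P=W[m];(x,y),R=cv2.minEnclosingCircle(P[:,:2].astype(np.float32))
    n=np.linalg.svd(P-P.mean(0))[2][2];return round(x,4),round(y,4),round(2*R,4),np.median(P[:,2]),len(P),'tilt',np.degrees(np.arccos(abs(n[2])))
print('cap',circ(W,(.574,-.0235),.066)); print('dish',circ(W,(.574,-.0235),.023,.06,.004)[:3])
for nm,c,z,r in(('tall shoulder',(.551,.279),.11,.06),('short top',(.533,-.221),.127,.05)):
    print(nm,circ(W,c,z,r))
E
```

```text
16.55 [0.4120736  0.02587446 0.19891554] 0.005420778881976682
cap (0.5762, -0.0227, 0.0446, np.float64(0.06468845530504688), 368, 'tilt', np.float64(1.0282719889371559))
dish (0.5755, -0.0233, 0.0915)
tall shoulder (0.5506, 0.28, 0.0541, np.float64(0.10891297935814491), 483, 'tilt', np.float64(0.18853349712005946))
short top (0.5346, -0.2193, 0.0464, np.float64(0.12646706130173133), 328, 'tilt', np.float64(1.6937748466622722))
```

View pics/end.png

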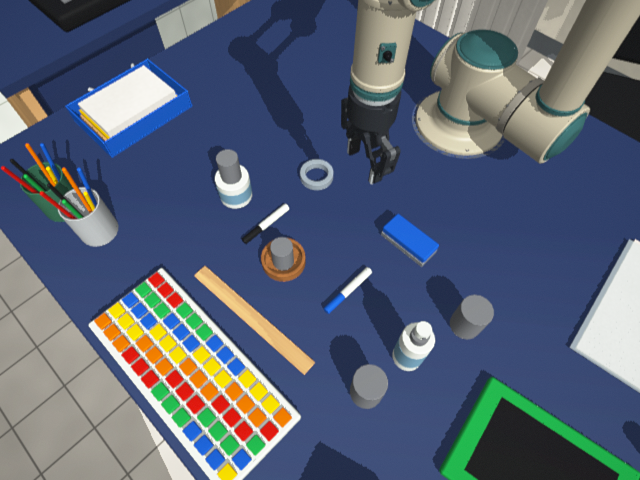

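The cap stands upright in the dish at (282,253). The tall bottle at (414,345) and the short one at (233,180) are where they were, and the arm is clear of everything.

```bash
python3 -c "from rig import sign_off;print(sign_off())"
```

```text
the job is handed in; nothing more can be done
None
```

I lifted the 44 mm cap straight off the tall bottle, lowered it into the dish until it touched the floor (about 2.4 N), let go, and moved the arm away. I handed the job in at about 16.6 s.

My last checks, from the final scene image:
- **Cap:** it stands within about 1 mm of the dish's middle, tilted about 1°. Its top is at 65 mm; 66 mm was expected, which is within the camera's calibration error.
- **Tall bottle:** it is upright and about 1 mm from where it was.
- **Short bottle:** it was never touched, and it reads within about 3 mm of where it was. That is within measuring scatter.

No check failed. One descent over the tall bottle overshot by about 12 mm without touching anything, and I corrected it before gripping.

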